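# Clip the blue shelf onto the counter rack

## Robot

A 6-joint arm with a two-finger parallel gripper is mounted at the origin on a cart in front of the work surface, level with it; the furniture and walls round the work are solid. World frame = base frame: x ahead of the robot, y to its left, z up, the work surface at z = 0. Lengths are in m, angles in rad, forces in N, time in s.
With the tool pointing down it reaches from about 0.35 to 0.975 m from the base axis. Payload 4.9 kg.
Tool frame: the origin (TCP) lies at the very end of the fingers, on their centre line; the grasp point (between the pads) lies 19 mm behind it (ctrl.grip_point_offset is the distance from the TCP to the grasp point, in m); z points along the fingers, y is the line along which they close (so a half turn about z gives the same grasp; the last joint's range is limited). The gripper opens to 85 mm and grips with 20 to 120 N. Pads are 22 mm wide; open, the fingers measure 114 mm over their backs; the gripper's body (76 mm by 85 mm) begins 54 mm behind the grasp point. The pads swing forward as they close: fully open they stand 13 mm farther back than shut.
Start: joints at [1.099, 0.053, 1.613, -0, 1.476, -0.119], TCP at [0.216, 0.586, 0.231] pointing down, gripper open.
Joint ranges: [-3.01, 3.01], [-1.01, 2.22], [0.06, 2.58], [-1.02, 4.17], [0.09, 2.62], [-3.14, 3.14]. Speed limits (rad/s): [2.57, 2.57, 3.14, 3.14, 3.14, 3.14].

## Interface

Orientations are given as a rotation vector (axis times angle).
In Python, from station import ctrl gives the robot as it stands.
- The arm moves only by the tool send_rows, never from a script. Its argument "rows" is a list of rows, each a list of 3 entries, a list of its own where there are three numbers: the finger opening in cm, from 0 to 8.54, then the shift along the tool's x, y, z in cm, then the turn about the tool's z in degrees. A call has 1 to 10 rows; each row shifts and turns the commanded pose from where the row before left it, along the tool's axes as they then stand; what a row does not reach is not made up. A row lasts 1/8 s, in which the tool goes at most 62.5 mm and 10.7 degrees, less where a joint would pass 70% of its speed; a pose out of reach is approached as far as the arm can. A call with a gripper value outside its range is refused whole. The fingers move at their own pace and stop on an object; "newtons" is the grip in N (left out, the last holds). Time passes only in rows, so rows that do not move let the fingers close. It gives the time, the measured TCP pose, the force, the opening and the grip force at its end, in the units of the state.
- ctrl.get_obs(): the state, without advancing time (a new reading comes with each control period).
- ctrl.get_image(name): name is "side" or "top"; returns a dict with "frame" (420x560x3 uint8, red, green, blue), "range_z" (420x560 float32, m along the optical axis (not along the pixel's ray), 0 where there is no reading), "fx", "fy", "cx", "cy" (pixels), "k1" (the pictures are not rectified: a ray, as slopes to the right and down, at radius r is drawn at 1 + k1 r^2 times it, then the intrinsics apply), "cam_to_world" (4x4, takes a point from camera to world coordinates). Camera axes: x right, y down, z forward; pixel columns grow to the right and rows downward; lengths in m; the calibration is good to about 2 mm. A picture is of the moment at which its call begins.
- ctrl.finish_job(): hands the job in; it is judged then, once.
The state is a dict: "t": time; "q": joint angles; "dq": joint speeds; "effort": joint torques, N m; "tool_pos": TCP position; "tool_rot": TCP orientation; "contact_force": force on the tool from outside, world axes, zero at the start; "wrist_torque": the same for the moment, N m; "opening": finger opening in m; "grip_force": force on a finger pad.
Only numpy, scipy, OpenCV 4.12 (cv2) and the standard library are available. Lean on these libraries where they do the work, as an engineer would, in place of code of your own. Each camera call takes 0.05 s, during which the arm holds its last target. There are 200 camera calls.

## Task

Hang the small blue shelf on the slotted steel upright: put its two claws through the two slots and, with the gripper, press it down (do not drop it in) until it snaps past the spring roller and sits fully home. Then let go of it, and leave the white shelf where it stands.

Things in the scene. Friction and masses are not known exactly. Their poses are not given: they have to be found in the camera images.
- blue_grip (a point): Centre of the wooden grip (60 x 16 x 28 mm; x, y, z) on the divider of the blue clip-on shelf: floor 100 x 120 mm with 12 mm rim, back plate 64 mm high at the rear (+x), 0.16 kg. This point is 70 mm above the shelf's underside, 40 mm in front of its rear face, mid-width. x points from open front to rear, y left, z up. It starts flat on the worktop.
- blue_claws (a point): Point on the blue shelf's rear face midway between its two claws, at their tongues' undersides: 40 mm in +x and 20 mm down from blue_grip, same axes. Claws: at y = +-34 mm, 14 mm wide; tongue 6 mm thick, its tip hangs 21 mm below this point and reaches 16 mm behind the rear face. Gap from rear face to tip: 10 mm at the lower end, 5.5 mm at the top.
- rack_slots (a point): Front face of the fixed upright (panel 4 mm thick, 120 mm wide, 192 mm high; foot 8 mm high, 60 mm to the front), midway between its slots at their lower edges, 140 mm up; x into panel, z up. Slots: y = +-34 mm, 30 wide, 42 high. Enter with blue_claws 23 to 34 mm above, 0 to 4 mm short of the face; roller stops it 12 mm high; 15 to 20 N more locks it; home: blue_claws is here, axes parallel.
- white_grip (a point): Centre of the wooden grip of the white clip-on shelf, which has the same shape and size as the blue one; it is not to be used and stays where it stands.
Things that resemble listed ones, but are neither listed nor needed, are in the scene too. What is meant by the part that bears blue_grip is not red, and is the larger of those in its own colour.

How it is judged:
By the outcome, as a careful person would: the job done as asked, in the order asked, and still so for the second after the job is handed in, with the robot touching nothing.
It also fails if it takes over 42 s, if anything falls off the work surface, if the arm or the gripper's body presses on something with over 40 N, if the wrist force passes 120 N, or if a joint passes its speed limit or range.

## Working session

There is one attempt and no reset: what is moved stays moved. The work goes in short steps, Python scripts to look and compute and a tool call to move; the robot and the scene stay as the last step left them, time stands still between calls to the robot, and variables do not carry over. Pictures are saved under pics/ and viewed, at most 10 in all, crops included, and the job is handed in when it is done.

Besides the shell and the picture viewer there is one more tool, called after "Request:" in YAML: its name, and indented under it one key for each argument. send_rows: Moves the arm, as the interface text tells. Its arguments: {"type":"object","properties":{"rows":{"type":"array","items":{"type":"array"}},"newtons":{"type":"number"}},"required":["rows"]}

```bash
ls; mkdir -p pics; cat > h.py <<'E'
import numpy as np, cv2
from station import ctrl
def grab(n):
    im=ctrl.get_image(n); np.savez(''+n+'.npz',**im); return im
def pts(im):
    "world point of each pixel (nan where no range)"
    h,w=im['range_z'].shape
    K=np.array([[im['fx'],0,im['cx']],[0,im['fy'],im['cy']],[0,0,1]],float)
    u,v=np.meshgrid(np.arange(w),np.arange(h))
    p=np.stack([u,v],-1).reshape(-1,1,2).astype(np.float64)
    s=cv2.undistortPoints(p,K,np.array([im['k1'],0,0,0],float)).reshape(h,w,2)
    z=im['range_z'].astype(float); z=np.where(z>0,z,np.nan)
    c=np.stack([s[...,0]*z,s[...,1]*z,z],-1)
    T=np.array(im['cam_to_world']); return c@T[:3,:3].T+T[:3,3]
E
python3 - <<'E'
from h import *
for n in ['top','side']:
    im=grab(n); cv2.imwrite(f'pics/{n}0.png',im['frame'][...,::-1]); print(n,im['fx'],im['k1'],np.round(im['cam_to_world'],3).tolist())
o=ctrl.get_obs(); print(o)
E
```

```text
pics
top 416.5705274439678 -0.03806696954316197 [[0.022, -0.976, 0.218, 0.269], [-1.0, -0.023, 0.001, -0.003], [0.004, -0.218, -0.976, 1.188], [0.0, 0.0, 0.0, 1.0]]
side 474.1366601338592 -0.08144482184266229 [[0.868, -0.303, 0.394, 0.085], [-0.497, -0.554, 0.668, -0.708], [0.016, -0.775, -0.632, 0.8], [0.0, 0.0, 0.0, 1.0]]
{'t': 0.1, 'q': array([ 1.09900166e+00,  5.32837191e-02,  1.61417000e+00, -2.45734640e-06,
        1.47599642e+00, -1.18991533e-01]), 'dq': array([-1.69002748e-03, -1.89988345e-03, -3.13329437e-03, -9.11141105e-05,
       -1.06172510e-03,  1.06926974e-04]), 'effort': array([ 2.53773800e-05, -3.94904423e+01, -3.71362209e+01, -1.00563432e-04,
        3.94652569e-03, -2.37585687e-05]), 'tool_pos': array([0.21569125, 0.58599693, 0.23018242]), 'tool_rot': array([-5.51217144e-01, -3.09230879e+00,  2.79199182e-03]), 'contact_force': array([0.21755075, 0.04443809, 0.55955599]), 'wrist_torque': array([-0.00559156, -0.01915118, -0.01542577]), 'grip_force': 0.0, 'opening': 0.08528590637812493}
```

View pics/top0.png

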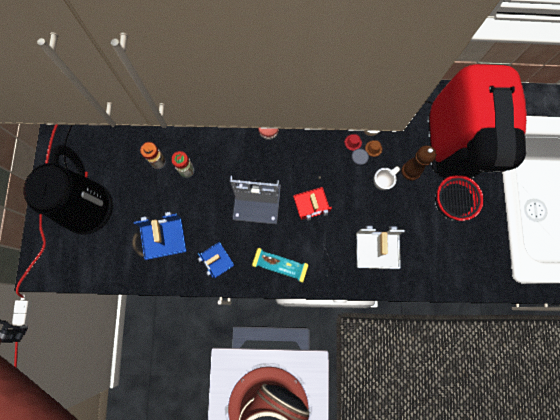

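View pics/side0.png

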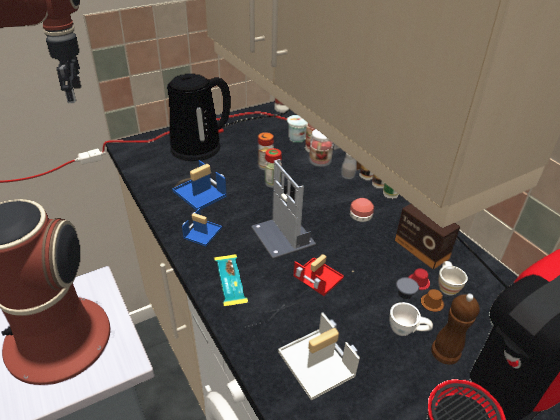

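The top view shows the large blue shelf at about (162,237), the small blue decoy at (215,260), the upright at (256,200) and the white shelf at (379,248). The side view agrees: blue shelf at (200,185), upright at (287,215). An overhead cabinet hangs behind the upright.

```bash
python3 - <<'E'
from h import *
for n in ['top','side']:
    im=dict(np.load(n+'.npz')); P=pts(im); f=im['frame']; hsv=cv2.cvtColor(f,cv2.COLOR_RGB2HSV)
    m=cv2.inRange(hsv,(100,120,60),(125,255,255))
    k,l,st,c=cv2.connectedComponentsWithStats(cv2.morphologyEx(m,cv2.MORPH_CLOSE,np.ones((5,5))))
    for i in range(1,k):
        if st[i,4]>150:
            q=P[(l==i)&(m>0)]; q=q[~np.isnan(q[:,0])]
            print(n,'blue',st[i],np.round(np.percentile(q,[1,50,99],axis=0),3).tolist())
            lo=q[q[:,2]<0.02]
            if len(lo)>20:
                r=cv2.minAreaRect((lo[:,:2]*1000).astype(np.float32)); print('  floor rect mm,deg',np.round(r[0],1),np.round(r[1],1),round(r[2],1))
    w=cv2.inRange(hsv,(10,50,130),(28,170,255))
    k,l,st,c=cv2.connectedComponentsWithStats(w)
    for i in range(1,k):
        if st[i,4]>30:
            q=P[l==i]; q=q[~np.isnan(q[:,0])]
            if len(q)<20 or q[:,2].max()>.15: continue
            r=cv2.minAreaRect((q[:,:2]*1000).astype(np.float32))
            zt=np.percentile(q[:,2],90);t=q[q[:,2]>zt-.006];r=cv2.minAreaRect((t[:,:2]*1000).astype(np.float32))
            a=np.linalg.svd(t[:,:2]-t[:,:2].mean(0))[2][0]
            print(n,'wood',st[i],'zt',zt.round(4),'rect',np.round(r[0],1),np.round(r[1],1),round(r[2],1),'ax',a.round(3),'mean',t.mean(0).round(4))
    # upright
    box=(slice(165,230),slice(222,290)) if n=='top' else (slice(145,270),slice(245,325))
    Q=P[box]; g=f[box].max(-1)
    for zl,zh in [(.004,.02),(.03,.12),(.13,.187),(.187,.2)]:
        s=(Q[...,2]>zl)&(Q[...,2]<zh); q=Q[s]
        if len(q)<10: continue
        print(n,'upr',zl,len(q),np.round(np.percentile(q,[1,50,99],axis=0),3).tolist(), np.linalg.svd(q[:,:2]-q[:,:2].mean(0))[2][0].round(3))
    cab=P[:120,200:400] if n=='top' else None
    if cab is not None: print('cab',np.nanpercentile(cab.reshape(-1,3),[2,50,98],axis=0).round(3).tolist())
E
```

```text
top blue [ 133  213   54   47 1465] [[0.391, 0.25, -0.001], [0.447, 0.307, 0.005], [0.507, 0.381, 0.064]]
  floor rect mm,deg [455.1 325.4] [121.  141.3] 13.0
top blue [197 242  37  36 708] [[0.344, 0.112, -0.003], [0.392, 0.155, 0.003], [0.438, 0.204, 0.043]]
  floor rect mm,deg [392.5 159.9] [88.1 72.8] 34.5
top wood [454  61  18   2  32] zt 0.1108 rect [ 976.3 -555.4] [35.8  3.4] 89.2 ax [-0.011 -1.   ] mean [ 0.9762 -0.557   0.1094]
top wood [525  64  18   2  32] zt 0.1096 rect [ 976.2 -764.3] [ 4.6 47.6] 2.0 ax [ 0.016 -1.   ] mean [ 0.976  -0.7661  0.1068]
top wood [148 151  13  12  48] zt 0.0803 rect [666.8 338.1] [12.2 35.9] 41.9 ax [-0.682  0.731] mean [0.6646 0.3384 0.0795]
top wood [310 194   8  15  72] zt 0.0644 rect [ 553.9 -114.8] [42.  12.4] 19.1 ax [-0.963 -0.27 ] mean [ 0.5532 -0.1147  0.0621]
top wood [  0 210   6  29  52] zt 0.1051 rect [461.2 728.9] [75.6  6.4] 1.1 ax [-1.    -0.006] mean [0.4633 0.7286 0.1022]
top wood [151 220   9  22 131] zt 0.0864 rect [458.4 316.2] [58.6 15.3] 13.1 ax [-0.974 -0.229] mean [0.4583 0.3161 0.0839]
top wood [381 232   7  23 135] 
[... 2645 characters left out ...]
[ 0.7807 -0.3076  0.0399]
side wood [224 299  24   7  31] zt 0.0082 rect [362.5 -96.3] [ 7.1 51.3] 77.2 ax [-0.968  0.251] mean [ 0.3646 -0.0961  0.0064]
side wood [308 328  31  25 428] zt 0.0862 rect [ 439.2 -303.7] [60. 16.] 1.5 ax [-1.    -0.016] mean [ 0.4387 -0.3048  0.0845]
side upr 0.004 1560 [[0.502, -0.074, 0.004], [0.555, 0.048, 0.009], [0.842, 0.419, 0.019]] [-0.561 -0.828]
side upr 0.03 1790 [[0.519, -0.125, 0.031], [0.57, 0.069, 0.065], [0.834, 0.344, 0.118]] [-0.447 -0.894]
side upr 0.13 530 [[0.561, -0.015, 0.13], [0.569, 0.032, 0.149], [0.589, 0.106, 0.187]] [-0.071 -0.997]
side upr 0.187 130 [[0.562, -0.015, 0.187], [0.567, 0.038, 0.192], [0.583, 0.106, 0.195]] [0.072 0.997]
```

```bash
python3 - <<'E'
from h import *
for n in ['top','side']:
    im=dict(np.load(n+'.npz')); P=pts(im)
    box=(slice(165,230),slice(222,290)) if n=='top' else (slice(145,270),slice(265,310))
    Q=P[box].reshape(-1,3)
    rng=np.random.default_rng(0)
    s=Q[(Q[:,2]>.02)&(Q[:,2]<.2)&(abs(Q[:,1]-.047)<.066)&(Q[:,0]>.54)&(Q[:,0]<.61)]
    best=None
    for _ in range(400):
        a=s[rng.integers(len(s),size=3)]; nn=np.cross(a[1]-a[0],a[2]-a[0]); L=np.linalg.norm(nn)
        if L<1e-6: continue
        nn/=L; k=abs((s-a[0])@nn)<.0015
        if best is None or k.sum()>best.sum(): best=k
    p=s[best]; c=p.mean(0); nv=np.linalg.svd(p-c)[2][2]; nv*=np.sign(nv[0])
    psi=np.arctan2(nv[1],nv[0]); t=np.array([-np.sin(psi),np.cos(psi)])
    y=p[:,:2]@t; ymin,ymax=np.percentile(y,[.5,99.5]); nh=nv[:2]/np.hypot(*nv[:2])
    print(n,len(s),best.sum(),'normal',nv.round(4),'psi',np.degrees(psi).round(2),'width',(ymax-ymin).round(4),'mid',(t*(ymin+ymax)/2+nh*(c[:2]@nh)).round(4),'ztop',np.percentile(s[:,2],99.5).round(4))
    # slot edge lateral centers
    h=p[(p[:,2]>.145)&(p[:,2]<.178)]@np.r_[t,0]-(ymin+ymax)/2
    print(' strips mm',np.histogram(h*1000,bins=np.arange(-66,68,6))[0])
    if n=='top':
        r=P[150:240,15:120].reshape(-1,3); r=r[(r[:,2]>.05)&(r[:,1]<.68)]; print('kettle',np.percentile(r,[1,50,99],axis=0).round(3).tolist())
E
```

```text
top 790 626 normal [ 0.997  -0.0769 -0.0048] psi -4.41 width 0.1188 mid [0.5618 0.0484] ztop 0.194
 strips mm [0 8 8 0 0 0 0 0 7 0 0 0 1 8 2 0 1 0 0 9 5 0]
kettle [[0.462, 0.477, 0.055], [0.525, 0.524, 0.204], [0.649, 0.602, 0.245]]
side 1781 1086 normal [ 9.972e-01 -7.440e-02  3.000e-04] psi -4.27 width 0.1219 mid [0.566  0.0462] ztop 0.1942
 strips mm [ 4 19 13  0  0  0  0  2 16  0  0  0  4 14  1  0  0  0  1 15 14  2]
```

Request:
send_rows:
  rows:
    - [8.5,[-4.6,-2.45,0],0]
    - [8.5,[-4.6,-2.45,0],0]
    - [8.5,[-4.6,-2.45,0],0]
    - [8.5,[-4.6,-2.45,0],0]
    - [8.5,[-4.6,-2.45,0],0]
    - [8.5,[-4.6,-2.45,0],0]
    - [8.5,[-4.6,-2.45,0],0]
    - [8.5,[0,0,2],-8.2]
    - [8.5,[0,0,2],-8.2]
    - [8.5,[0,0,2],-8.2]

```text
t: 1.35
tool_pos: [0.4587, 0.3139, 0.1701]
tool_rot: [0.127, -3.138, 0.001]
contact_force: [-0.4, 0.8, 0.4]
opening: 0.0849
grip_force: 0.0
```

Request:
send_rows:
  rows:
    - [8.5,[0,0,2],-8.2]
    - [8.5,[0,0,0],0]
    - [8.5,[0,0,0],0]

```text
t: 1.72
tool_pos: [0.4591, 0.3144, 0.1519]
tool_rot: [-0.341, 3.122, 0.0]
contact_force: [0.1, 0.2, 0.7]
opening: 0.0851
grip_force: 0.0
```

```bash
cat >> h.py <<'E'
from scipy.spatial.transform import Rotation as Rn
def go(target,psi,o=None):
    "tool-axis shift (cm) at present axes to target TCP, and turn (deg) to yaw psi"
    o=o or ctrl.get_obs(); R=Rn.from_rotvec(o['tool_rot']).as_matrix()
    ps=np.degrees(np.arctan2(-R[0,1],R[1,1]))
    print('t',round(o['t'],2),'tcp',o['tool_pos'].round(4),'psi',ps.round(2),'tz',R[:,2].round(3),'F',np.round(o['contact_force'],1),'grip',o['grip_force'],'open',o['opening'])
    print('shift cm',(R.T@(np.array(target)-o['tool_pos'])*100).round(2),'turn',round(ps-psi,2))
E
python3 -c "
from h import *
go([.4595,.3143,.051],12.6)"
```

```text
t 1.73 tcp [0.4591 0.3144 0.1519] psi 12.47 tz [ 0.001  0.    -1.   ] F [0.1 0.2 0.7] grip 0.0 open 0.08507631778745854
shift cm [-0.03 -0.02 10.09] turn -0.13
```

Request:
send_rows:
  rows:
    - [8.5,[0,0,3],0]
    - [8.5,[0,0,3],0]
    - [8.5,[0,0,2.5],0]
    - [8.5,[0,0,1.6],0]
    - [8.5,[0,0,0],0]
    - [5,[0,0,0],0]
    - [3,[0,0,0],0]
    - [2,[0,0,0],0]
    - [0.5,[0,0,0],0]
    - [0.5,[0,0,0],0]
  newtons: 100

```text
t: 2.98
tool_pos: [0.4594, 0.3146, 0.0511]
tool_rot: [-0.344, 3.121, 0.001]
contact_force: [-0.7, 0.7, 3.2]
opening: 0.0147
grip_force: 98.0
```

Request:
send_rows:
  rows:
    - [0.5,[0,0,0],0]
    - [0.5,[0,0,0],0]

```text
t: 3.22
tool_pos: [0.4594, 0.3146, 0.0511]
tool_rot: [-0.344, 3.122, 0.001]
contact_force: [-1.2, 0.2, 5.5]
opening: 0.0147
grip_force: 98.1
```

Request:
send_rows:
  rows:
    - [0.5,[0,0,-2],0]
    - [0.5,[0,0,-4],0]
    - [0.5,[0,0,-4],0]
    - [0.5,[0,0,-1.9],0]
    - [0.5,[0.6,-2.7,0],0]
    - [0.5,[0.6,-4.0,0],0]
    - [0.5,[0.6,-4.0,0],0]
    - [0.5,[0.6,-4.0,0],0]
    - [0.5,[0.6,-4.0,0],0]
    - [0.5,[0.6,-4.0,0],0]

```text
t: 4.47
tool_pos: [0.4723, 0.0835, 0.1683]
tool_rot: [0.344, -3.121, 0.0]
contact_force: [0.2, 0.5, -2.4]
opening: 0.0147
grip_force: 97.7
```

Request:
send_rows:
  rows:
    - [0.5,[0.6,-3.0,0],0]
    - [0.5,[0,0,0],8.4]
    - [0.5,[0,0,0],8.4]
    - [0.5,[0,0,0],0]
    - [0.5,[0,0,0],0]

```text
t: 5.1
tool_pos: [0.4734, 0.0544, 0.1688]
tool_rot: [-0.112, -3.138, 0.0]
contact_force: [0.0, -0.1, -2.6]
opening: 0.0146
grip_force: 98.0
```

```bash
python3 - <<'E'
from h import *
go([.4743,.0541,.170],-4.35)
im={n:grab(n) for n in ['top','side']}
a=im['top']['frame'][150:270,190:340]; b=im['side']['frame'][120:290,200:370]
o=[cv2.resize(x,None,fx=f,fy=f,interpolation=cv2.INTER_CUBIC)[:560] for x,f in ((a,2.6),(b,2.3))]
h=max(x.shape[0] for x in o); o=[np.pad(x,((0,h-x.shape[0]),(0,0),(0,0))) for x in o]
cv2.imwrite('pics/c1.png',np.hstack(o)[...,::-1])
E
```

```text
t 5.1 tcp [0.4734 0.0544 0.1688] psi -4.09 tz [-0.001  0.    -1.   ] F [ 0.  -0.1 -2.6] grip 97.99340486526489 open 0.014559692641564844
shift cm [-0.09 -0.02 -0.12] turn 0.26
```

View pics/c1.png

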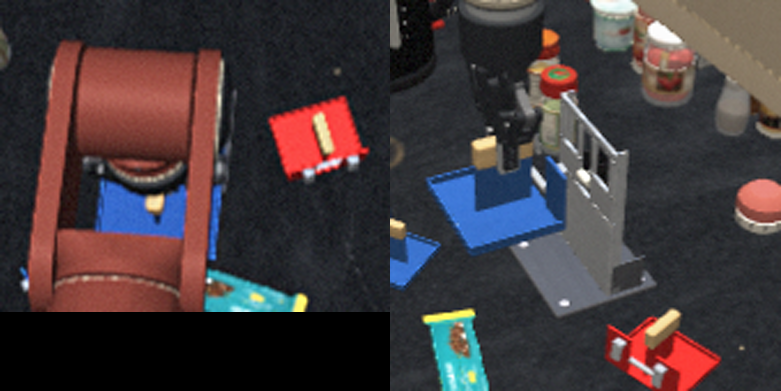

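The crop shows the shelf held level in front of the upright. In the side half the claws at about (540,175) point at the slots near (590,160), and the arm hides the upright in the top half. I'll measure the held shelf in the side view's rack frame.

```bash
python3 - <<'E'
from h import *
im=dict(np.load('side.npz')); P=pts(im); hsv=cv2.cvtColor(im['frame'],cv2.COLOR_RGB2HSV)
psi=np.radians(-4.27); O=np.array([.566,.0462,.140]); ex=np.array([np.cos(psi),np.sin(psi),0]); ey=np.array([-np.sin(psi),np.cos(psi),0])
L=np.stack([(P-O)@ex,(P-O)@ey,P[...,2]],-1)*[1000,1000,1000]
sel=np.zeros(hsv.shape[:2],bool); sel[175:235,214:290]=1
b=L[(cv2.inRange(hsv,(100,120,50),(125,255,255))>0)&sel]; b=b[(b[:,2]>90)]
print('blue',len(b),np.percentile(b,[1,5,50,95,99],axis=0).round(1).tolist())
fl=b[b[:,2]<np.percentile(b[:,2],5)+14]
A=np.c_[fl[:,:2],np.ones(len(fl))]; 
f=b[(abs(b[:,2]-np.median(b[:,2]))<4)]
c,*_=np.linalg.lstsq(np.c_[f[:,:2],np.ones(len(f))],f[:,2],rcond=None); print('floor slopes',c.round(3), len(f))
d=b[(b[:,2]>135)&(abs(b[:,1])<15)]
if len(d)>10:
    c=np.polyfit(d[:,0],d[:,1],1); print('divider slope deg',np.degrees(np.arctan(c[0])).round(2),'y at x=-70',np.polyval(c,-70).round(1),len(d), np.ptp(d[:,0]).round())
w=L[(cv2.inRange(hsv,(10,50,130),(28,170,255))>0)&sel]; w=w[(w[:,2]>150)&(w[:,0]<-20)&(w[:,0]>-150)]
print('wood',len(w),np.percentile(w,[1,50,97],axis=0).round(1).tolist())
o=b[b[:,0]<-100]; 
bp=b[(b[:,0]>-62)&(b[:,2]>135)]; print('backplate',len(bp),np.percentile(bp,[2,50,98],axis=0).round(1).tolist())
c=np.polyfit(bp[:,1],bp[:,0],1); print('bp yaw',np.degrees(np.arctan(-c[0])).round(2))
# upright lines: slot lower edge and top z
g=L[(abs(L[...,0])<3)&(abs(L[...,1])<62)&(L[...,2]>100)]
for a in [(-60,-52),(-45,-24),(-15,-2),(2,15),(24,45),(52,60)]:
    s=g[(g[:,1]>a[0])&(g[:,1]<a[1]),2]; print(a,len(s),np.histogram(s,bins=np.arange(100,204,6))[0])
E
```

```text
blue 1669 [[-151.3, -61.5, 120.2], [-149.7, -59.8, 121.2], [-104.7, -10.5, 124.9], [-54.6, 54.2, 167.1], [-53.6, 58.6, 181.3]]
floor slopes [-1.00000e-03 -4.00000e-03  1.23444e+02] 987
divider slope deg -0.37 y at x=-70 -2.3 271 60.0
wood 139 [[-121.0, -10.9, 178.5], [-110.4, -6.2, 193.6], [-67.5, 5.5, 203.5]]
backplate 152 [[-56.5, -59.8, 136.3], [-54.8, -41.3, 161.9], [-52.5, -22.8, 184.1]]
bp yaw -0.38
(-60, -52) 81 [3 5 6 6 5 3 5 5 5 4 7 5 6 6 4 6 0]
(-45, -24) 92 [ 8  9  7 11  7 11  9  5  0  0  0  0  0  1 12 12  0]
(-15, -2) 53 [ 5  6  1  3 10  2  2  0  1  2  1  3  2  1  5  9  0]
(2, 15) 58 [6 3 1 1 5 6 2 3 3 3 3 2 4 3 6 7 0]
(24, 45) 79 [ 5  8  8  8  9  8 13  1  0  0  0  0  0  1  8 10  0]
(52, 60) 50 [0 3 3 2 3 3 3 3 5 6 2 4 4 2 3 4 0]
```

Request:
send_rows:
  rows:
    - [0.5,[0,0,0],-0.3]
    - [0.5,[-1.0,0,0],0]
    - [0.5,[-1.3,0,0],0]
    - [0.5,[-1.3,0,0],0]
    - [0.5,[-0.8,0,0],0]
    - [0.5,[0,0,0],0]
    - [0.5,[-0.2,0,0],0]
    - [0.5,[0,0,0],0]
    - [0.5,[0,0,0],0]

```text
t: 6.32
tool_pos: [0.5196, 0.0512, 0.1693]
tool_rot: [-0.107, -3.14, 0.0]
contact_force: [-0.7, 0.2, -1.2]
opening: 0.0149
grip_force: 98.0
```

```bash
cat > m.py <<'E'
from h import *
def see(tag,box=(slice(120,290),slice(220,370))):
    go([.5236,.0503,.140],-4.3)
    im=grab('side'); P=pts(im); hsv=cv2.cvtColor(im['frame'],cv2.COLOR_RGB2HSV)
    psi=np.radians(-4.27); O=np.array([.566,.0462,.140]); ex=np.array([np.cos(psi),np.sin(psi),0]); ey=np.array([-np.sin(psi),np.cos(psi),0])
    L=np.stack([(P-O)@ex,(P-O)@ey,P[...,2]],-1)*1000
    b=L[(cv2.inRange(hsv,(100,120,50),(125,255,255))>0)]; b=b[(b[:,2]>65)&(abs(b[:,1])<75)&(b[:,0]<5)&(b[:,0]>-160)]
    print('blue 1/5/99%',np.percentile(b,[1,5,99],axis=0).round(1).tolist())
    f=b[abs(b[:,2]-np.median(b[:,2]))<4]; c,*_=np.linalg.lstsq(np.c_[f[:,:2],np.ones(len(f))],f[:,2],rcond=None); print('floor pitch,roll slope, z',c.round(3))
    cv2.imwrite(f'pics/{tag}.png',cv2.resize(im['frame'][box],None,fx=3.4,fy=3.4,interpolation=cv2.INTER_CUBIC)[...,::-1])
E
python3 -c "
from m import *
see('c2')"
```

```text
t 6.33 tcp [0.5196 0.0512 0.1693] psi -3.91 tz [-0. -0. -1.] F [-0.7  0.2 -1.2] grip 98.02605628967285 open 0.014923974105453762
shift cm [-0.41 -0.07  2.93] turn 0.39
blue 1/5/99% [[-105.2, -60.8, 120.7], [-104.0, -59.4, 121.6], [-7.0, 59.1, 182.3]]
floor pitch,roll slope, z [-4.00000e-03 -2.00000e-03  1.23918e+02]
```

View pics/c2.png

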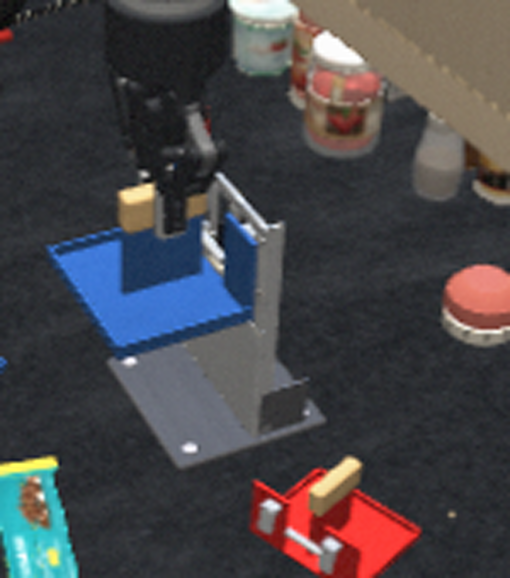

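The claws are through the slots (back plate against the panel at about (240,265)), with about 4 mm of gap left. I'll close most of it and lower to just above the roller.

Request:
send_rows:
  rows:
    - [0.5,[-0.2,0,0],0]
    - [0.5,[-0.1,0,0],0]
    - [0.5,[0,0,0],0]
    - [0.5,[0,0,0],0]

```text
t: 6.88
tool_pos: [0.5217, 0.0511, 0.1683]
tool_rot: [-0.107, -3.137, -0.0]
contact_force: [-4.7, -0.2, -5.5]
opening: 0.015
grip_force: 97.7
```

Request:
send_rows:
  rows:
    - [0.5,[0,0,0.4],0]
    - [0.5,[0,0,0.4],0]
    - [0.5,[0,0,0.4],0]
    - [0.5,[0,0,0.2],0]
    - [0.5,[0,0,0],0]
    - [0.5,[0,0,0],0]

```text
t: 7.62
tool_pos: [0.5231, 0.0509, 0.1556]
tool_rot: [0.107, 3.139, -0.0]
contact_force: [-0.3, -0.1, -1.1]
opening: 0.0149
grip_force: 98.4
```

Request:
send_rows:
  rows:
    - [0.5,[0,0,0.2],0]
    - [0.5,[0,0,0.2],0]
    - [0.5,[0,0,0.2],0]
    - [0.5,[0,0,0],0]

```text
t: 8.12
tool_pos: [0.5212, 0.0511, 0.1481]
tool_rot: [-0.107, -3.136, -0.0]
contact_force: [-5.9, -0.5, -2.7]
opening: 0.0146
grip_force: 98.2
```

Request:
send_rows:
  rows:
    - [0.5,[0,0,0.2],0]
    - [0.5,[0,0,0.2],0]
    - [0.5,[0,0,0],0]

```text
t: 8.5
tool_pos: [0.5221, 0.051, 0.1443]
tool_rot: [-0.107, -3.138, -0.0]
contact_force: [-3.4, 1.2, -5.8]
opening: 0.0146
grip_force: 97.8
```

```bash
python3 -c "
from m import *
see('c3')"
```

```text
t 8.5 tcp [0.5221 0.051  0.1443] psi -3.91 tz [-0.002  0.    -1.   ] F [-3.4  1.2 -5.8] grip 97.78874158859253 open 0.01463414788093029
shift cm [-0.16 -0.06  0.42] turn 0.39
blue 1/5/99% [[-102.9, -61.0, 95.6], [-101.6, -59.3, 96.6], [-4.9, 58.9, 156.5]]
floor pitch,roll slope, z [-2.0000e-03 -1.0000e-03  9.8887e+01]
```

View pics/c3.png

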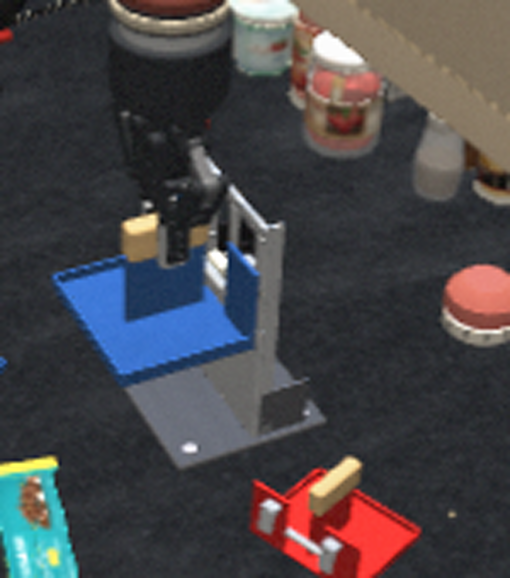

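The shelf has followed the tool down 25 mm with no slip in the grasp. It seems to be past the roller and about 3 mm from home, so I'll keep pressing.

Request:
send_rows:
  rows:
    - [0.5,[0,0,0.15],0]
    - [0.5,[0,0,0.15],0]
    - [0.5,[0,0,0],0]

```text
t: 8.93
tool_pos: [0.5232, 0.0509, 0.1425]
tool_rot: [0.107, 3.139, -0.0]
contact_force: [-1.9, 0.2, -4.2]
opening: 0.0148
grip_force: 97.7
```

Request:
send_rows:
  rows:
    - [0.5,[0,0,0.1],0]
    - [0.5,[0,0,0.1],0]
    - [0.5,[0,0,0],0]

```text
t: 9.3
tool_pos: [0.5237, 0.0509, 0.1412]
tool_rot: [0.107, 3.137, 0.0]
contact_force: [0.9, -0.2, -2.9]
opening: 0.0146
grip_force: 97.9
```

Request:
send_rows:
  rows:
    - [0.5,[0,0,0.1],0]
    - [0.5,[0,0,0.1],0]
    - [0.5,[0,0,0],0]

```text
t: 9.68
tool_pos: [0.5237, 0.051, 0.1409]
tool_rot: [0.107, 3.138, 0.0]
contact_force: [-5.8, -0.5, 8.1]
opening: 0.0148
grip_force: 99.6
```

Request:
send_rows:
  rows:
    - [0.5,[0,0,0.1],0]
    - [0.5,[0,0,0.1],0]
    - [0.5,[0,0,0],0]

```text
t: 10.05
tool_pos: [0.5237, 0.051, 0.1408]
tool_rot: [0.108, 3.138, -0.0]
contact_force: [-11.4, -0.1, 17.0]
opening: 0.015
grip_force: 101.0
```

Request:
send_rows:
  rows:
    - [0.5,[0,0,0.1],0]
    - [0.5,[0,0,0.1],0]
    - [0.5,[0,0,0],0]

```text
t: 10.42
tool_pos: [0.5238, 0.0511, 0.1407]
tool_rot: [0.108, 3.138, -0.0]
contact_force: [-17.9, -0.1, 26.0]
opening: 0.0146
grip_force: 102.4
```

Request:
send_rows:
  rows:
    - [0.5,[0,0,-0.2],0]
    - [0.5,[0,0,-0.2],0]
    - [0.5,[0,0,-0.1],0]
    - [0.5,[0,0,0],0]
    - [1.6,[0,0,0],0]
    - [2.5,[0,0,0],0]
    - [4,[0,0,0],0]
    - [4,[0,0,0],0]
    - [4,[0,0,0],0]

```text
t: 11.55
tool_pos: [0.5226, 0.0509, 0.139]
tool_rot: [-0.107, -3.139, 0.0]
contact_force: [0.0, 0.2, -0.2]
opening: 0.0402
grip_force: 0.0
```

```bash
python3 -c "
from m import *
see('c4')"
```

```text
t 11.55 tcp [0.5226 0.0509 0.139 ] psi -3.91 tz [-0. -0. -1.] F [ 0.   0.2 -0.2] grip 0.0 open 0.04016591279055872
shift cm [-0.1  -0.06 -0.1 ] turn 0.39
blue 1/5/99% [[-100.6, -60.7, 89.1], [-99.2, -59.3, 90.8], [-3.6, 59.3, 153.5]]
floor pitch,roll slope, z [ 1.3000e-02 -4.0000e-03  9.4651e+01]
```

View pics/c4.png

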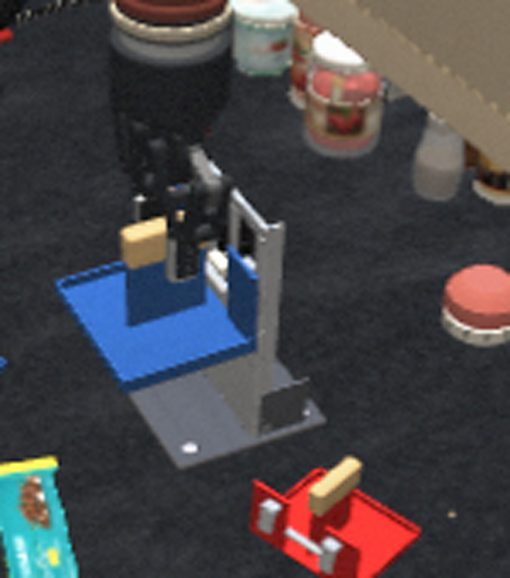

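The fingers are clear of the grip, and the shelf hangs at home height with its rear on the panel (about 0.7° of natural droop). I'll retreat straight up.

Request:
send_rows:
  rows:
    - [4,[0,0,-1],0]
    - [4,[0,0,-2],0]
    - [4,[0,0,-3],0]
    - [4,[0,0,-3],0]
    - [4,[4,0,-2],0]
    - [4,[5,0,0],0]
    - [4,[5,0,0],0]
    - [4,[0,0,0],0]
    - [4,[0,0,0],0]

```text
t: 12.72
tool_pos: [0.3837, 0.0605, 0.251]
tool_rot: [0.107, 3.136, -0.0]
contact_force: [0.1, -0.0, -0.9]
opening: 0.0398
grip_force: 0.0
```

```bash
python3 -c "
from m import *
see('c5')"
```

```text
t 12.72 tcp [0.3837 0.0605 0.251 ] psi -3.92 tz [ 0.003 -0.    -1.   ] F [ 0.1 -0.  -0.9] grip 0.0 open 0.03979684067268353
shift cm [-13.99  -0.06  11.14] turn 0.38
blue 1/5/99% [[-100.7, -60.7, 89.5], [-99.0, -59.0, 91.0], [-3.7, 59.1, 154.1]]
floor pitch,roll slope, z [ 1.0000e-02 -4.0000e-03  9.4734e+01]
```

View pics/c5.png

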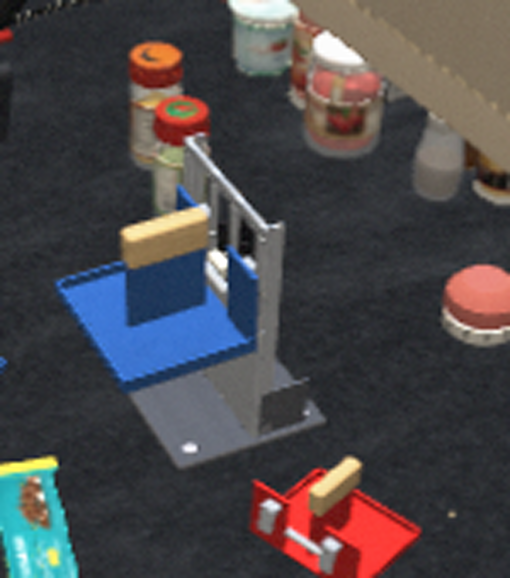

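The shelf hangs free on the upright, seated at home height and unchanged since release. The arm is clear of it.

```bash
python3 -c "
from station import ctrl
print(ctrl.finish_job())"
```

```text
the job is handed in; nothing more can be done
None
```

The blue shelf hangs on the upright, pressed down past the spring roller to a firm stop at home height and released. The white shelf was not touched, and the job was handed in at about 12.7 s.

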